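# Clamp a reagent bottle in the hand-cranked bottle clamp

### The arm

A 7-joint arm with a two-finger parallel gripper is mounted at the origin on the work surface; the furniture and walls round the work are solid. World frame = base frame: x ahead of the robot, y to its left, z up, the work surface at z = 0. Lengths are in m, angles in rad, forces in N, time in s.
With the tool pointing down it reaches from about 0.35 to 0.9 m from the base axis. Payload 19.9 kg.
Tool frame: the origin (TCP) lies midway between the tips of the shut fingers; the grasp point (between the pads) lies 19 mm behind it; z points along the fingers, y is the line along which they close (so a half turn about z gives the same grasp; the last joint's range is limited). The gripper opens to 85 mm and grips with 20 to 120 N. Pads are 22 mm wide; open, the fingers measure 114 mm over their backs; the gripper's body (76 mm by 85 mm) begins 54 mm behind the grasp point. The pads swing forward as they close: fully open they stand 13 mm farther back than shut.
Start: joints at [-1.294, 0.417, -0.01, 1.614, 0.005, 1.111, -0.053], TCP at [0.195, 0.594, 0.231] pointing down, gripper open.
Joint ranges: [-2.81, 2.81], [-0.39, 2.02], [-1.27, 1.25], [0.06, 2.57], [-1.19, 4.33], [0.19, 2], [-2.82, 2.82]. Speed limits (rad/s): [1.89, 1.89, 2.39, 2.39, 3.01, 3.01, 3.01].

### API

Orientations are given as a unit quaternion [w, x, y, z].
In Python, from plant import robot, move_gripper, eyes, ticket, nets gives the robot as it stands. The module is installed in compiled form; this text tells all that it offers. Calls block until the motion is done:
- robot.reach(position, orientation): joint-space move of the TCP to a pose.
- robot.movel(position, ori=None, velocity=0.15, guard=None): straight line of the TCP; ori=None keeps the orientation; velocity is the mean speed in m/s. With guard (N) it stops when the force on the tool has changed by that much, and returns True; else False.
- robot.movej(angles): joint-space move.
- move_gripper(opening, effort=None): finger opening in m; effort is the grip in N (None keeps the last); returns when the fingers have stopped.
- robot.pause(seconds).
- robot.inverse_kinematics(position, orientation): joint angles nearest the present ones, or None.
- eyes.capture(name): name is "scene" or "top"; returns the picture (480x640x3 uint8, red, green, blue); there is no depth.
- eyes.get_calibration(name): a dict with "camera_matrix" (3x3 intrinsics, pixels), "distortion" ([k1, k2, p1, p2, k3] as OpenCV has them; the pictures are not rectified), "rvec" (rotation vector, rad) and "tvec" (3), from world to camera coordinates, as OpenCV has them. Camera axes: x right, y down, z forward; pixel columns grow to the right and rows downward; lengths in m; the calibration is good to about 2 mm. A picture is of the moment at which its call begins. get_calibration takes no time and is no camera call.
A pose or a line that the arm cannot do raises robot.PlanningError and nothing moves.
- ticket.job_done(): hands the job in; it is judged then, once.
Trained networks look in the newest picture that a camera, given by its name, has taken for a name from the list of things; names that differ only in an ending like _2 or _b are one class to them, and where a whole thing is asked for, a point or a joint stands for the part that bears it (a point fixed in the world has none). Each returns a list of dicts, best first, with "conf" (0 to 1); they miss things now and then, are a little off and sometimes report something else, mostly with a low value. They report only what shows in the picture. A call takes as long as a camera call. They do not tell look-alikes from the thing itself.
- nets.look_for(camera, label): "xy" ([column, row] in pixels, amid what is visible of it).
- nets.trace(camera, label): "mask" (480x640 bool, what is visible of it) and "xy" ([column, row] in pixels, amid what is visible of it).
- nets.mark_of(camera, label): "xy" ([column, row] in pixels: a listed point, or the origin of a listed thing).
Readings, each from a call of its own:
- robot.read_clock(): time.
- robot.read_joint_pos(): joint angles.
- robot.read_qvel(): joint speeds.
- robot.read_joint_efforts(): joint torques, N m.
- robot.read_ee_pos(): TCP position.
- robot.read_tcp_rot(): TCP orientation.
- robot.read_force(): force on the tool from outside, world axes, zero at the start.
- robot.read_moment(): the same for the moment, N m.
- robot.read_grip_width(): finger opening in m.
- robot.read_gripper_force(): force on a finger pad.
Only numpy, scipy, OpenCV 4.12 (cv2) and the standard library are available. Lean on these libraries where they do the work, as an engineer would, in place of code of your own. Each camera call takes 0.05 s, during which the arm holds its last target. There are 200 camera calls.

### The job

Stand the small white reagent bottle upright on the bed of the blue bottle clamp, between the jaws, and let go of it. Then turn the crank clockwise by its black handle, steadily through the stiff point in each turn without letting it race ahead or run back, until you feel the jaws take hold of the bottle; leave it clamped firmly but gently, never squeezed hard, let go of the crank, and do not disturb the red dish and the tape roll.

Things in the scene. Friction and masses are not known exactly. Their poses are not given: they have to be found in the camera images.
- bottle: small white reagent bottle with screw cap, 41 mm diameter (cap 38 mm), 74 mm high, 120 g (varies); starts standing on the bench. Origin: centre of its underside, z up.
- clamp: Blue bottle clamp, fixed to the bench, 90 (its x) x 300 (y) x 79 mm. Origin on the bench, centre line; spans y -0.135 to +0.165; z up. Jaws close along y: fixed jaw at the -y end, crank gearbox at the +y end. Bed 18 mm above the bench. Jaws 90 mm wide, tops 65 to 70 mm above the bench. Stand bottles on the bed at x = 0, about y = -0.04.
- carriage_front (a point): Point at bed height, centre line, on the front of the moving jaw's blue carriage (clamp y +0.053 at crank 0). Its rubber face stands ahead of this point, towards the fixed jaw, by a hand-set amount that is not measured: 8 to 16 mm. One clockwise turn of the crank moves the carriage 50 mm towards the fixed jaw.
- crank_axis (a point): Point on the crank's vertical axis at the height of the handle's middle (clamp frame 0, 0.12, 0.121). Turning takes 6 to 7 N at the handle. A spring detent makes one stiff point a turn: 0.5 rad of rising load, to about 10 N more, then it pushes onward for 0.5 rad. The detent is at the same crank angle every turn, not marked, differing between runs.
- knob_grip (a point): Middle of the black upright crank handle, 24 mm diameter, 46 mm high (96 to 142 mm above the bench, middle at 121). It runs round the crank axis at 45 mm radius and spins freely on its own pin, so the hand need not turn. The steel crank arm beneath reaches 94 mm above the bench; nothing else near the circle is higher.
- crank (a joint): Crank angle, rad, growing clockwise from above; starts at 0 to 0.8; at 0 the handle is on the axis's -x side (clamp frame). Stiff point 2.3 to 4.0 rad past each whole turn. The jaws grip the bottle at 12.0 to 13.2 rad, never in the stiff point; from there each 10 N of clamp force adds 1.8 N at the handle and 0.06 rad. It stays when let go. Racing: over 5 rad/s; running back: over 2.5 rad/s.
- red_dish: shallow red dish, 54 mm across, 17 mm high, lying on the bench in front of the clamp; leave it alone. Origin: centre of its underside.
- tape_roll: roll of beige label tape lying flat, 78 mm across, 19 mm high; leave it alone. Origin: centre of its underside.
- fixed_pad: Black rubber face of the fixed jaw, 56 mm wide, 42 mm high; origin on its front surface, lower edge, centre line (clamp frame 0, -0.100, 0.021). Sprung: it gives about 1 mm per 20 N. Hold bottles with 8 to 30 N; over 35 N harms them.
Mind the look-alikes: they are no part of the job. There is more than one size of the bottle; the one meant has the size given above.

How it is judged:
On the way, in this order (a step that is already met when the one before it is completed fails the run):
1. the bottle stands upright on the clamp's bed between the jaws and is let go (x of bottle in the frame of clamp between -0.02 and 0.02 m and y of bottle in the frame of clamp between -0.085 and 0.025 m and height (world z) of bottle between 0.014 and 0.023 m and angle between bottle's own z axis and vertical below 0.1 rad and linear speed of bottle below 0.02 m/s and contact force between the fingers and bottle below 0.1 N), for 0.2 s.
2. the crank has been turned through the stiff point of the first turn (past 6.3 rad) (value of joint crank above 6.3 rad).
At the end, for the whole second after the job is handed in: The bottle stands upright on the bed (within 0.1 rad, at most 20 mm off the clamp's centre line), at rest, and is pressed against the fixed jaw's rubber face by 8 to 30 N; bottle and crank are let go (contact force between bottle and fixed_pad between 8 and 30 N and x of bottle in the frame of clamp between -0.02 and 0.02 m and height (world z) of bottle between 0.014 and 0.023 m and angle between bottle's own z axis and vertical below 0.1 rad and linear speed of bottle below 0.02 m/s); the robot touches nothing.
It fails at once if the bottle is squeezed with more than 35 N against the fixed jaw (contact force between bottle and fixed_pad above 35 N).
It fails at once if the bottle is tipped over (more than 0.6 rad) (angle between bottle's own z axis and vertical above 0.6 rad).
It fails at once if the crank races ahead (over 5 rad/s) (velocity of joint crank above 5 rad/s).
It fails at once if the crank runs back (faster than 2.5 rad/s) (velocity of joint crank below -2.5 rad/s).
It fails at once if the red dish or the tape roll is moved by more than 15 mm (distance of any of red_dish, tape_roll from where it was at the start of the episode above 0.015 m).
It also fails if it takes over 72 s, if anything falls off the work surface, if the arm or the gripper's body presses on something with over 40 N, if the wrist force passes 120 N, or if a joint passes its speed limit or range.

## Working session

There is one attempt and no reset: what is moved stays moved. The work goes in short steps, each a Python script; the robot and the scene stay as the last script left them, time stands still between calls to the robot, and variables do not carry over. Pictures are saved under pics/ and viewed, at most 10 in all, crops included, and the job is handed in when it is done.

```bash
mkdir -p pics; cat > h.py <<'E'
import numpy as np, cv2
from plant import robot, move_gripper, eyes, ticket, nets
def ray(cam,uv):
    c=eyes.get_calibration(cam);K=np.array(c["camera_matrix"],float);d=np.array(c["distortion"],float)
    R=cv2.Rodrigues(np.array(c["rvec"],float))[0];t=np.array(c["tvec"],float).ravel()
    p=cv2.undistortPoints(np.array([[uv]],float),K,d)[0,0]
    return -R.T@t, R.T@np.array([p[0],p[1],1])
def onz(cam,uv,z):
    o,d=ray(cam,uv);return o+d*(z-o[2])/d[2]
def proj(cam,P):
    c=eyes.get_calibration(cam)
    return cv2.projectPoints(np.array(P,float).reshape(-1,1,3),np.array(c["rvec"],float),np.array(c["tvec"],float),np.array(c["camera_matrix"],float),np.array(c["distortion"],float))[0][:,0]
def save(cam,n):
    im=eyes.capture(cam);cv2.imwrite(f"pics/{n}.png",im[:,:,::-1]);return im
E
python3 - <<'E'
from h import *
Z=dict(bottle=0,clamp=0,carriage_front=.018,crank_axis=.121,knob_grip=.121,red_dish=0,tape_roll=0,fixed_pad=.021)
print(robot.read_clock(),robot.read_tcp_rot())
for cam in("scene","top"):
    save(cam,cam+"0"); print(cam,onz(cam,[320,240],0),ray(cam,[320,240])[0])
    for n,z in Z.items():
        for r in nets.mark_of(cam,n)[:4]: print(cam,n,round(r["conf"],2),np.round(r["xy"],1),np.round(onz(cam,r["xy"],z),4))
print(robot.read_clock())
E
```

```text
0.0 [-5.48306988e-05  1.58248150e-01  9.87399182e-01 -6.12645798e-04]
scene [ 0.60049058 -0.03838734  0.        ] [-0.40222018  0.5391069   0.67151466]
scene bottle 0.94 [306.2 326.6] [0.3236 0.1477 0.    ]
scene bottle 0.86 [185.7 363.7] [0.3319 0.3836 0.    ]
scene bottle 0.65 [241.2 333.1] [0.364  0.2653 0.    ]
scene clamp 0.84 [323.4 269. ] [0.4841 0.0183 0.    ]
scene carriage_front 0.76 [299.6 264.1] [0.502  0.0691 0.018 ]
scene crank_axis 0.67 [263.3 224.6] [0.5311 0.1398 0.121 ]
scene crank_axis 0.19 [241.3 335.8] [0.2199 0.3169 0.121 ]
scene knob_grip 0.66 [261.3 237.1] [0.4848 0.165  0.121 ]
scene red_dish 0.72 [329.2 301.6] [0.3724 0.0682 0.    ]
scene red_dish 0.52 [362.9 258.5] [ 0.48   -0.0848  0.    ]
scene fixed_pad 0.56 [362.  256.5] [ 0.4605 -0.0681  0.021 ]
top [0.39058544 0.0612686  0.        ] [0.2998127  0.03628049 1.66943764]
top bottle 0.53 [244.8 257.3] [0.3437 0.2642 0.    ]
top bottle 0.53 [283.7 270.5] [0.3082 0.159  0.    ]
top bottle 0.42 [201.9 261. ] [0.3338 0.3793 0.    ]
top clamp 0.6 [333.1 203.2] [0.4908 0.0258 0.    ]
top carriage_front 0.91 [312.1 197.3] [0.5047 0.0824 0.018 ]
top crank_axis 0.78 [290.  186.3] [0.5198 0.1354 0.121 ]
top knob_grip 0.64 [276.2 200. ] [0.485 0.17  0.121]
top red_dish 0.74 [320.9 241.3] [0.3871 0.0588 0.    ]
top tape_roll 0.83 [439.5 244.7] [ 0.3781 -0.262   0.    ]
top fixed_pad 0.62 [368.7 220.1] [ 0.4429 -0.0695  0.021 ]
0.9
```

View pics/scene0.png

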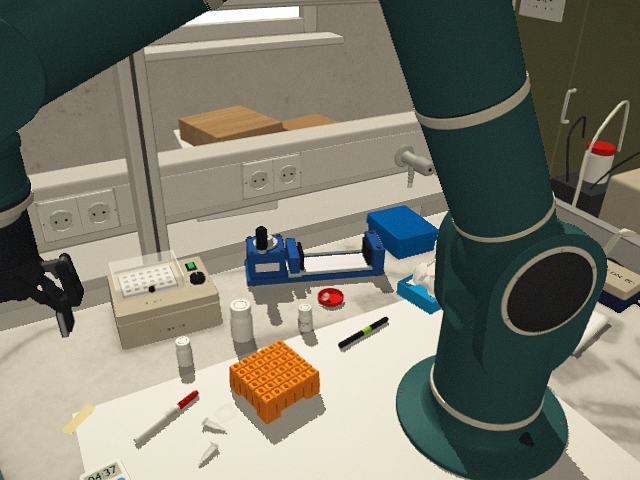

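View pics/top0.png

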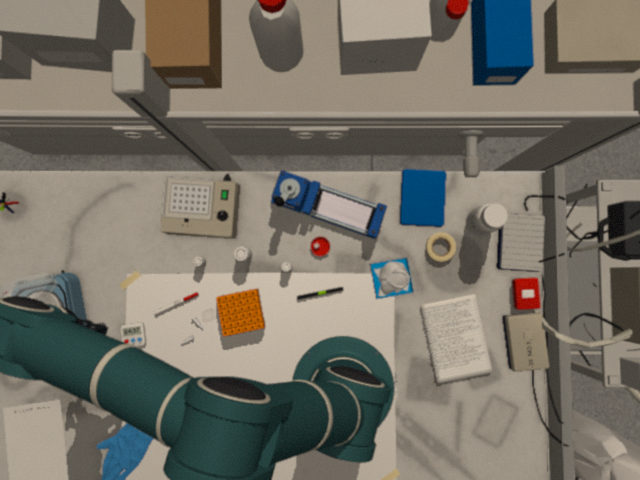

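The scene shows three white bottles, based at about (185,363), (241,335) and (306,328). The clamp's crank is at (262,240), the red dish at (330,298), and the top view has the tape roll at (440,246). Next I measure the bottles' sizes and fit the clamp pose.

```bash
cat > m.py <<'E'
from h import *
from scipy.optimize import least_squares
eyes.capture("scene");eyes.capture("top")
a=np.linspace(0,2*np.pi,40)
def bb(p): x,y,r,h=p; return np.array([[x+r*np.cos(t),y+r*np.sin(t),z] for z in(0,h) for t in a])
def box(q): return np.array([*q.min(0),*q.max(0)])
M={c:[(r["conf"],r["mask"]) for r in nets.trace(c,"bottle")] for c in("scene","top")}
for c in M:
    for cf,m in M[c]:
        v,u=np.nonzero(m);print(c,round(cf,2),u.min(),v.min(),u.max(),v.max(),m.sum())
for g in([.325,.15],[.333,.38],[.352,.265]):
    obs={}
    for c in M:
        pc=proj(c,[*g,.04])[0]
        B=[box(np.argwhere(m)[:,::-1].astype(float))+[0,0,1,1] for _,m in M[c] if m.sum()>20]
        B=[b for b in B if np.linalg.norm((b[:2]+b[2:])/2-pc)<15]
        if B: obs[c]=B[0]-.5
    f=lambda p:np.concatenate([box(proj(c,bb(p)))-obs[c] for c in obs])
    s=least_squares(f,[*g,.02,.07],x_scale=[.1,.1,.02,.07]);print(list(obs),"x,y,r,h",np.round(s.x,4),"cost",round(s.cost,2),np.round(s.fun,1))
pts=[("clamp",[0,0,0],[(323.4,269)],[(333.1,203.2)]),("axis",[0,.12,.121],[(263.3,224.6)],[(290,186.3)]),("pad",[0,-.1,.021],[(362,256.5)],[(368.7,220.1)]),("knob",None,[(261.3,237.1)],[(276.2,200)]),("car",None,[(299.6,264.1)],[(312.1,197.3)])]
def res(p):
    x,y,w,k=p;R=np.array([[np.cos(w),-np.sin(w)],[np.sin(w),np.cos(w)]]);o=[]
    for n,P,s,t in pts:
        P=P or ([-.045*np.cos(k),.12+.045*np.sin(k),.121] if n=="knob" else [0,.053-.05*k/2/np.pi,.018])
        W=[*(R@P[:2]+[x,y]),P[2]]
        o+=[proj("scene",W)[0]-s[0],proj("top",W)[0]-t[0]]
    return np.concatenate(o)
s=least_squares(res,[.487,.02,-.35,.3],loss="soft_l1",f_scale=1.5);print("clamp x y yaw k",s.x,np.round(s.fun.reshape(-1,4),1))
E
python3 m.py
```

```text
scene 0.8 230 299 253 342 829
scene 0.71 175 337 192 366 438
scene 0.65 297 304 311 332 392
scene 0.22 255 226 267 249 273
top 0.68 193 257 205 266 109
top 0.62 234 247 251 262 230
top 0.42 281 263 291 272 82
['scene', 'top'] x,y,r,h [0.3185 0.1534 0.0132 0.0505] cost 3.46 [ 1.4  0.1  0.5  1.  -1.1 -1.1 -0.8 -1. ]
['scene', 'top'] x,y,r,h [0.3339 0.3829 0.0121 0.05  ] cost 2.01 [ 0.8 -0.   0.2  1.2 -0.6 -0.6 -0.4 -1. ]
['scene', 'top'] x,y,r,h [0.3518 0.2659 0.0192 0.0747] cost 2.21 [ 0.9  0.   0.2  1.2 -0.7 -0.5 -0.2 -1.1]
clamp x y yaw k [ 0.48643285  0.02544602 -0.3085557   0.30446979] [[-3.3  0.3  0.1  1.6]
 [ 1.6  1.7 -1.7 -1.2]
 [ 1.7  0.7  0.1 -4.9]
 [-0.6 -0.2  1.7 -0.4]
 [-1.8  0.6  3.3  1.1]]
```

```bash
cat > ov.py <<'E'
from h import *
import sys
def ov(x,y,w,k,name):
    R=np.array([[np.cos(w),-np.sin(w)],[np.sin(w),np.cos(w)]])
    W=lambda P:np.array([[*(R@np.array(p[:2])+[x,y]),p[2]] for p in P])
    L=[([(-.045,-.135,0),(.045,-.135,0),(.045,.165,0),(-.045,.165,0)],(0,255,255)),([(-.028,-.1,.021),(.028,-.1,.021),(.028,-.1,.063),(-.028,-.1,.063)],(0,255,0)),([(-.045,-.135,.067),(.045,-.135,.067),(.045,-.1,.067),(-.045,-.1,.067)],(255,0,255)),
     ([(.012*np.cos(t)-.045*np.cos(k),.12+.045*np.sin(k)+.012*np.sin(t),.142) for t in np.linspace(0,6.28,20)],(0,0,255)),([(-.045,.053-.05*k/6.2832,.018),(.045,.053-.05*k/6.2832,.018)],(0,165,255))]
    out=[]
    for c,(u0,v0) in dict(scene=(230,205),top=(255,155)).items():
        im=cv2.imread(f"pics/{c}0.png")[v0:v0+95,u0:u0+170];im=cv2.resize(im,None,fx=4.6,fy=3*1.03,interpolation=cv2.INTER_CUBIC) if 0 else cv2.resize(im,None,fx=4,fy=4)[:300 if 0 else 380]
        for P,col in L:
            q=(proj(c,W(P))-[u0,v0]+.5)*4;cv2.polylines(im,[np.round(q).astype(int)],True,col,1)
        out.append(im)
    im=np.vstack(out);im=cv2.resize(im,(537,600));cv2.imwrite(f"pics/{name}.png",im)
if __name__=="__main__":
    ov(*map(float,sys.argv[1:5]),sys.argv[5])
E
python3 ov.py .4864 .0254 -.3086 .304 ov1
```

```text
(no output)
```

View pics/ov1.png

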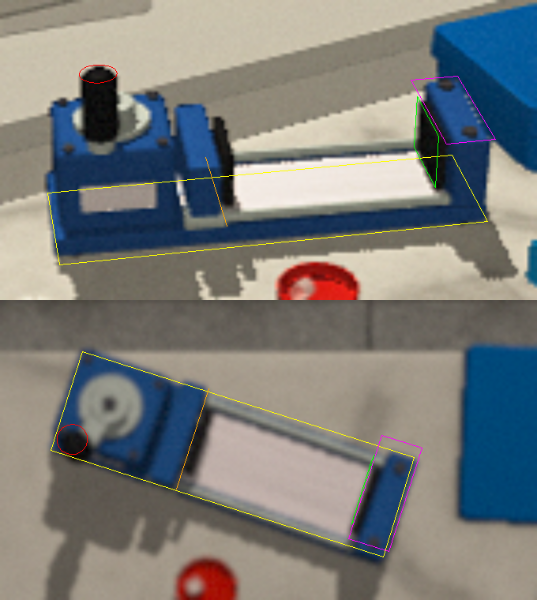

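The first fit is off at the fixed jaw in the top view (magenta and green outlines sit up and right of it). I'll refine with the blue silhouette.

```bash
cat > fit.py <<'E'
from h import *
from ov import ov
from scipy.optimize import minimize
im=cv2.imread("pics/top0.png");b,g,r=[im[:,:,i].astype(int) for i in range(3)]
m=((b>r+35)&(b>g+15)).astype(np.uint8);m[:165]=0;m[245:]=0;m[:,:262]=0;m[:,395:]=0
cs=max(cv2.findContours(m,cv2.RETR_EXTERNAL,cv2.CHAIN_APPROX_NONE)[0],key=cv2.contourArea)
S=4
def fill(q):
    o=np.zeros((90*S,140*S),np.uint8);q=(q-[260,160]+.5)*S
    cv2.fillConvexPoly(o,np.round(cv2.convexHull(q.astype(np.float32))*16).astype(int),1,shift=4);return o
u,v=260+np.arange(140),160+np.arange(90)
H=cv2.convexHull(np.vstack([cs[:,0]+d for d in([-.5,-.5],[.5,-.5],[-.5,.5],[.5,.5])]).astype(np.float32))[:,0]
A=fill(H)
bx=lambda y0,y1,h:[(sx,y,z) for sx in(-.045,.045) for y in(y0,y1) for z in(0,h)]
def model(p,hg,hj):
    x,y,w=p;R=np.array([[np.cos(w),-np.sin(w)],[np.sin(w),np.cos(w)]])
    P=bx(-.135,.165,.018)+bx(-.135,-.115,hj)+bx(.08,.165,hg)
    return np.array([[*(R@np.array(q[:2])+[x,y]),q[2]] for q in P])
for hg in(.065,.079):
    f=lambda p:1-np.sum(A&fill(proj("top",model(p,hg,.067))))/np.sum(A|fill(proj("top",model(p,hg,.067))))
    s=minimize(f,[.4864,.0254,-.33],method="Nelder-Mead",options=dict(initial_simplex=[[.4864,.0254,-.33],[.48,.0254,-.33],[.4864,.02,-.33],[.4864,.0254,-.28]],xatol=1e-5,fatol=1e-5));print(hg,s.x,s.fun)
ov(*s.x,.304,"ov2")
E
python3 fit.py
```

```text
0.065 [ 0.47421132  0.02539552 -0.41162124] 0.6721137139775928
0.079 [ 0.47414455  0.02631227 -0.38495579] 0.6779147421376246
```

View pics/ov2.png

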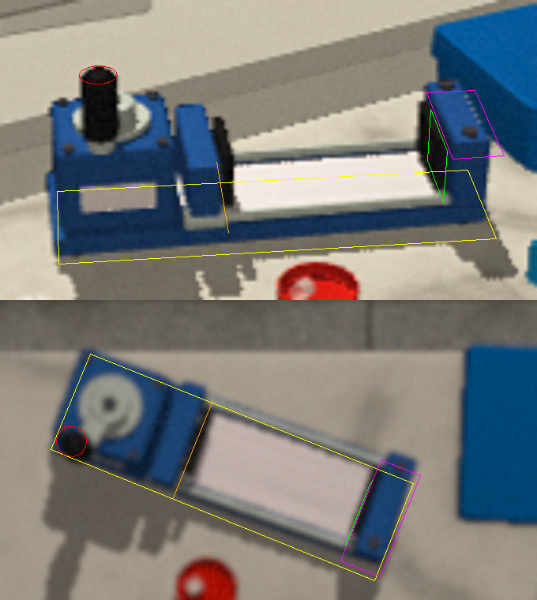

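Only part of the blue was used: the grey rails split it into separate regions. I'll take the hull over all of them.

```bash
sed -i 's/^cs=.*/cs=np.vstack([c for c in cv2.findContours(m,cv2.RETR_EXTERNAL,cv2.CHAIN_APPROX_NONE)[0] if cv2.contourArea(c)>25])/; s/"ov2"/"ov3"/' fit.py; python3 fit.py
```

```text
0.065 [ 0.48066601  0.02691233 -0.3350978 ] 0.08303868474839249
0.079 [ 0.47958521  0.02355577 -0.34062496] 0.09939044046537526
```

View pics/ov3.png

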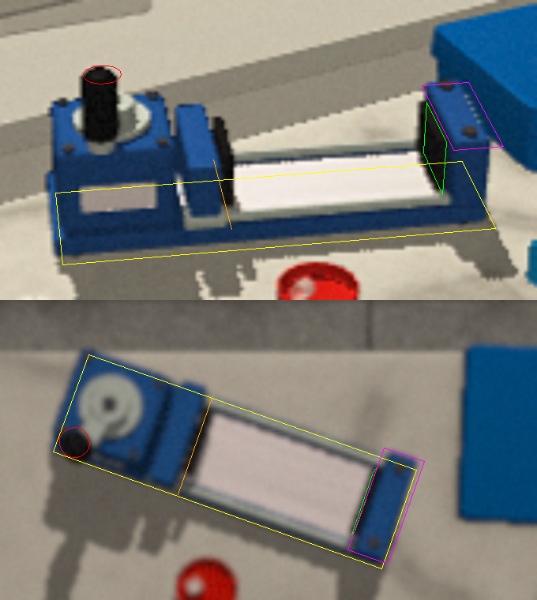

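```bash
cat > fit2.py <<'E'
from h import *
from ov import ov
from scipy.optimize import least_squares
S=lambda u,v:("scene",u/3.158-.5+230,v/3.158-.5+205)
T=lambda u,v:("top",u/3.158-.5+255,(v-300)/3.158-.5+155)
N=lambda c,u,v:(c,u,v)
pk=[((-.045,-.135,0),S(487,222)),((-.045,.165,0),S(57,256)),((.045,-.135,.067),T(416,459)),((-.045,-.135,.067),T(385,561)),
((0,.12,.09),T(109,405)),((0,.12,.09),S(113,122)),((0,0,0),N("scene",323.4,269)),((0,0,0),N("top",333.1,203.2)),((0,.12,.121),N("scene",263.3,224.6)),((0,.12,.121),N("top",290,186.3)),
("k",.142,S(98,73)),("k",.142,T(72,440)),("k",.121,N("scene",261.3,237.1)),("k",.121,N("top",276.2,200)),((0,-.1,.021),N("scene",362,256.5)),((0,-.1,.021),N("top",368.7,220.1))]
def res(p):
    x,y,w,k=p;R=np.array([[np.cos(w),-np.sin(w)],[np.sin(w),np.cos(w)]]);o=[]
    for P,(c,u,v) in [(q[0] if q[0]!="k" else (-.045*np.cos(k),.12+.045*np.sin(k),q[1]),q[-1]) for q in pk]:
        o.append(proj(c,[*(R@P[:2]+[x,y]),P[2]])[0]-[u,v])
    return np.concatenate(o)
s=least_squares(res,[.484,.026,-.33,.3],loss="soft_l1",f_scale=1.);print(s.x);print(np.round(res(s.x).reshape(-1,2),1).tolist())
x,y,w,k=s.x;R=np.array([[np.cos(w),-np.sin(w)],[np.sin(w),np.cos(w)]]);print("axis",R@[0,.12]+[x,y],"knob",R@[-.045*np.cos(k),.12+.045*np.sin(k)]+[x,y],"bed",R@[0,-.04]+[x,y])
E
python3 fit2.py
```

```text
[ 0.48292955  0.0265049  -0.33472374  0.27578916]
[[0.6, 1.4], [0.0, 2.5], [1.3, -0.8], [-0.1, -0.6], [0.0, -0.7], [0.2, -3.9], [-2.9, 1.2], [-0.3, 2.9], [1.7, 1.8], [-1.7, -1.0], [-0.0, 0.3], [-0.1, -0.0], [-0.4, -0.1], [1.7, -0.2], [2.5, 2.2], [-0.6, -2.7]]
axis [0.52235054 0.13984503] knob [0.4854796  0.16564298] bed [ 0.46978922 -0.01127514]
```

```bash
cat >> h.py <<'E'
C=np.array([.4829,.0265]);YAW=-.335
RC=np.array([[np.cos(YAW),-np.sin(YAW)],[np.sin(YAW),np.cos(YAW)]])
def c2w(x,y): return RC@[x,y]+C
def q_close(deg):  # tool down, closing line at deg in world xy
    f=np.radians((deg+90)/2);return [0,np.cos(f),np.sin(f),0]
E
python3 - <<'E'
from h import *
for n,P,degs in(("pick",[.352,.266,.028],[135,-45]),("place",[*c2w(0,-.04),.048],[161,-19]),("crank",[*c2w(-.045,.12),.102],[161,-19,71,116,26,-64])):
    for d in degs:
        j=robot.inverse_kinematics(P,q_close(d));print(n,d,None if j is None else np.round(j,2))
move_gripper(.065,30)
q=q_close(135)
robot.reach([.352,.266,.16],q); robot.movel([.352,.266,.028],velocity=.12,guard=8)
print(robot.read_ee_pos(),robot.read_force(),robot.read_clock()); move_gripper(0,30)
print(robot.read_grip_width(),robot.read_gripper_force(),robot.read_clock())
E
```

```text
pick 135 [-0.65  0.43 -0.07  2.2   0.06  0.52  1.58]
pick -45 [-1.03  0.46  0.37  2.21 -0.32  0.53 -1.2 ]
place 161 [ 0.82  0.72 -1.09  2.1   0.86  0.87  2.03]
place -19 [-0.52  0.49  0.58  2.14 -0.45  0.63  0.04]
crank 161 [-0.37  0.38 -0.01  2.02  0.    0.74  2.43]
crank -19 [-0.81  0.42  0.53  2.03 -0.31  0.76 -0.43]
crank 71 [-0.62  0.39  0.3   2.03 -0.17  0.75  1.02]
crank 116 [-0.48  0.38  0.13  2.02 -0.07  0.74  1.72]
crank 26 [-0.72  0.4   0.41  2.03 -0.23  0.75  0.29]
crank -64 [-0.84  0.43  0.56  2.03 -0.33  0.76 -1.19]
[0.35228521 0.2662331  0.02852201] [ 0.15447837 -0.46977461 -0.21539353] 4.2417
0.04020347350861486 29.10718470811844 4.575
```

```bash
python3 - <<'E'
from h import *
robot.movel([.352,.266,.19],velocity=.25)
p=c2w(0,-.04)
robot.movel([*p,.19],velocity=.25)
print(robot.read_grip_width())
robot.movel([*p,.065],velocity=.15)
print("contact",robot.movel([*p,.043],velocity=.03,guard=3),robot.read_ee_pos(),robot.read_force(),robot.read_clock())
move_gripper(.062)
robot.pause(.2)
robot.movel([*p,.19],velocity=.25)
a=c2w(0,.12)
robot.movel([a[0]-.1,a[1]+.25,.23],velocity=.3)
save("scene","scene1");save("top","top1");print(robot.read_clock())
for cam in("scene","top"):
    for n,z in dict(bottle=.018,knob_grip=.121,crank_axis=.121,fixed_pad=.021,clamp=0).items():
        for r in nets.mark_of(cam,n)[:3]: print(cam,n,round(r["conf"],2),np.round(r["xy"],1),np.round(onz(cam,r["xy"],z),4))
a=cv2.imread("pics/scene1.png")[200:300,190:400];b=cv2.imread("pics/top1.png")[150:250,220:430]
cv2.imwrite("pics/c1.png",cv2.resize(np.vstack([a,b]),None,fx=2.9,fy=2.9))
E
```

```text
0.03978166923544355
contact True [ 0.4696187  -0.01122955  0.04632153] [ 1.87202815 -0.17593145  1.08259173] 8.3167
11.1833
scene bottle 0.81 [305.8 327.2] [0.303  0.1596 0.018 ]
scene bottle 0.69 [184.2 360.5] [0.3212 0.3876 0.018 ]
scene bottle 0.56 [334.4 260.4] [ 0.4794 -0.0069  0.018 ]
scene knob_grip 0.76 [257.4 237. ] [0.4888 0.1718 0.121 ]
scene knob_grip 0.17 [325.3 303.4] [0.2315 0.1613 0.121 ]
scene crank_axis 0.85 [264.6 224.2] [0.5315 0.1366 0.121 ]
scene fixed_pad 0.71 [363.8 257.6] [ 0.4547 -0.0691  0.021 ]
scene clamp 0.84 [320.6 266.5] [0.496  0.0188 0.    ]
top bottle 0.76 [345.7 213.3] [ 0.4615 -0.0079  0.018 ]
top bottle 0.55 [287.  266.6] [0.3185 0.149  0.018 ]
top knob_grip 0.56 [277.2 199.4] [0.4865 0.1675 0.121 ]
top crank_axis 0.84 [288.8 184.8] [0.5236 0.1385 0.121 ]
top fixed_pad 0.56 [370.4 219.7] [ 0.444  -0.0741  0.021 ]
top clamp 0.7 [333.6 205.4] [0.4848 0.0244 0.    ]
```

View pics/c1.png

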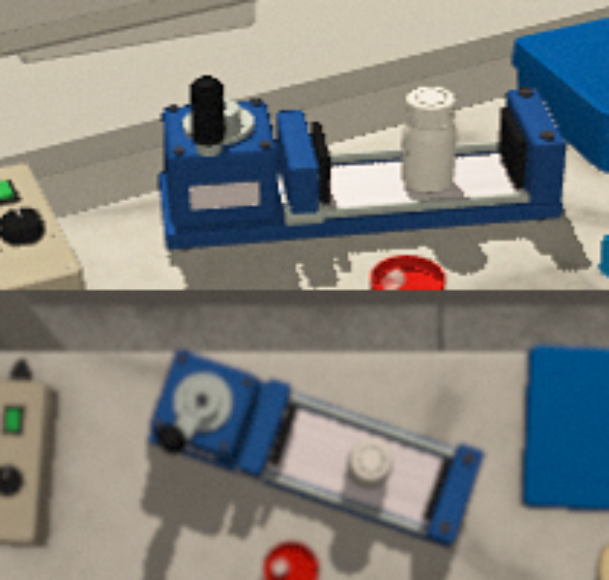

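The bottle stands upright on the bed, centred at about (430,150) in the crop's scene half. Next I grip the crank handle radially and probe its first rad.

```bash
cat > crank.py <<'E'
from h import *
import json
from scipy.optimize import least_squares
R=.045;A0=np.pi+YAW
def u(a): return np.array([np.cos(a),np.sin(a)])
def step(c,a,z,v):
    robot.movel([*(c+R*u(a)),z],velocity=v)
    p=robot.read_ee_pos();f=robot.read_force()
    return p,f
def fitc(P,c0):  # centre with known radius
    P=np.array(P);return least_squares(lambda c:np.linalg.norm(P-c,axis=1)-R,c0).x
def rep(p,f,f0,c,a):
    d=f-f0;ur=u(a);ut=np.array([ur[1],-ur[0]])  # clockwise tangent
    return float(d[:2]@ur),float(d[:2]@ut),float(d[2])
E
python3 - <<'E'
from crank import *
move_gripper(.05,50)
kn=np.array([.4868,.1675]);q=q_close(135)
robot.reach([*kn,.19],q);robot.movel([*kn,.101],velocity=.15,guard=10)
f0=robot.read_force();print(robot.read_ee_pos(),f0,robot.read_clock())
move_gripper(0,50)
p=robot.read_ee_pos();f=robot.read_force();print(p,f,robot.read_grip_width(),robot.read_gripper_force(),robot.read_clock())
c=np.array([.5245,.139]);a=np.arctan2(*(p[:2]-c)[::-1]);print("r0",np.linalg.norm(p[:2]-c),"k0",A0-a)
L=[]
for i in range(10):
    a-=.1;p,f=step(c,a,.101,.04);L.append([*p,*f,a]);ap=np.arctan2(*(p[:2]-c)[::-1])
    print(round(A0-a,3),round(A0-ap,3),"r",round(np.linalg.norm(p[:2]-c),4),"Fr,Ft,Fz",np.round(rep(p,f,f0,c,a),1),round(robot.read_clock(),2))
json.dump(dict(L=L,f0=list(f0),a=a,c=list(c)),open("st.json","w"))
E
```

```text
[0.48712321 0.16808369 0.10162895] [-0.21144209 -0.62115566  1.1897389 ] 13.6333
[0.48809967 0.16712372 0.10223004] [ 2.26586829 -3.7136807   5.91294542] 0.02248368201285829 48.55162024497986 13.9833
r0 0.0459992130712049 k0 0.3228230623300701
0.423 0.434 r 0.0461 Fr,Ft,Fz [10.2 -3.7 15.3] 14.28
0.523 0.536 r 0.0465 Fr,Ft,Fz [11.9 -3.5 13.5] 14.53
0.623 0.636 r 0.0468 Fr,Ft,Fz [12.8 -3.1 12.9] 14.79
0.723 0.736 r 0.0471 Fr,Ft,Fz [12.9 -3.6 12.1] 15.05
0.823 0.835 r 0.0474 Fr,Ft,Fz [14.  -3.6 11.3] 15.31
0.923 0.934 r 0.0477 Fr,Ft,Fz [15.2 -3.2 10. ] 15.57
1.023 1.031 r 0.0479 Fr,Ft,Fz [14.9 -3.5  8.7] 15.82
1.123 1.129 r 0.0481 Fr,Ft,Fz [15.5 -3.7  8.3] 16.08
1.223 1.227 r 0.0483 Fr,Ft,Fz [16.3 -3.1  6.8] 16.34
1.323 1.324 r 0.0484 Fr,Ft,Fz [15.8 -4.2  5.3] 16.6
```

```bash
cat >> crank.py <<'E'
def run(kend,da,v,g=6e-5,pr=3,stop=None):
    S=json.load(open("st.json"));L=S["L"];f0=np.array(S["f0"]);a=S["a"];c=np.array(S["c"])
    if S.get("fit") is None: c=fitc([l[:2] for l in L],c);S["fit"]=1;print("fit",c);a=np.arctan2(L[-1][1]-c[1],L[-1][0]-c[0])-2*np.pi*round(0);S["turn"]=0
    i=0;T=S.setdefault("T",[])
    while A0-a<kend:
        a-=da;p,f=step(c,a,.101,v);fr,ft,fz=rep(p,f,f0,c,a)
        ap=np.arctan2(*(p[:2]-c)[::-1]);k=A0-ap;k+=2*np.pi*round((A0-a-k)/2/np.pi)
        L.append([*p,*f,a]);T.append([k,fr,ft,fz]);c=c+g*np.clip(fr,-15,15)*u(a);i+=1
        if i%pr==0: print(round(A0-a,3),round(k,3),np.round([fr,ft,fz],1),np.round(c,4),flush=True)
        S.update(L=L,a=a,c=list(c));json.dump(S,open("st.json","w"))
        if np.hypot(fr,ft)>45: print("STOP");break
        if stop and stop(T): print("hit");break
    print("clock",robot.read_clock(),robot.read_grip_width())
E
python3 -c "
from crank import *
run(3.4,.1,.05,pr=2)"
```

```text
fit [0.5259246  0.14232037]
1.499 1.507 [-0.6 -2.3  8.7] [0.5259 0.1423]
1.699 1.705 [-1.2 -2.8  9.7] [0.5259 0.1421]
1.899 1.901 [-1.2 -3.4  8.9] [0.5258 0.1421]
2.099 2.096 [-0.7 -2.8  8.6] [0.5257 0.142 ]
2.299 2.291 [-0.4 -3.   7.8] [0.5257 0.142 ]
2.499 2.486 [-0.6 -3.6  7.9] [0.5255 0.1419]
2.699 2.682 [-1.2 -4.1  7.7] [0.5254 0.1419]
2.899 2.878 [-1.1 -3.8  5.5] [0.5253 0.1419]
3.099 3.077 [-1.4 -3.7  6. ] [0.5252 0.1419]
3.299 3.252 [ 0.1 -9.3  2.9] [0.5251 0.142 ]
3.499 3.447 [ -0.2 -10.4   2.1] [0.5252 0.1419]
clock 22.1167 0.022914700324495985
```

```bash
python3 -c "
from crank import *
run(6.6,.1,.05,pr=2)"
```

```text
3.699 3.689 [-2.3  7.2 14.6] [0.525  0.1421]
3.899 3.917 [-1.6 12.2 19.9] [0.5249 0.1423]
4.099 4.075 [ 0.9 -1.5  8. ] [0.5249 0.1423]
4.299 4.272 [-0.9 -2.2  6.3] [0.5249 0.1424]
4.499 4.473 [-0.6 -2.8  7.3] [0.5249 0.1425]
4.699 4.675 [-0.4 -1.6  8.2] [0.5249 0.1425]
4.899 4.877 [-0.6 -2.7  7.4] [0.5249 0.1425]
5.099 5.08 [ 0.1 -2.   8.1] [0.5249 0.1425]
5.299 5.284 [-0.7 -1.9  8.3] [0.5249 0.1425]
5.499 5.489 [-0.1 -2.5  9. ] [0.525  0.1425]
5.699 5.692 [ 0.4 -1.9 10.3] [0.525  0.1425]
5.899 5.898 [ 0.4 -1.6 10.3] [0.525  0.1425]
6.099 6.102 [-0.8 -1.6 10.2] [0.525  0.1425]
6.299 6.305 [-0.4 -1.2  9.4] [0.525  0.1425]
6.499 6.508 [-0.4 -2.4 10. ] [0.5251 0.1425]
6.699 6.711 [-0.7 -2.2  9.9] [0.5251 0.1424]
clock 30.1167 0.023038327258050627
```

```bash
python3 -c "
from crank import *
run(11.5,.1,.055,pr=3)"
```

```text
6.999 7.013 [-0.8 -2.   9.9] [0.5252 0.1424]
7.299 7.312 [ 0.8 -2.9 11.5] [0.5252 0.1424]
7.599 7.61 [ 1.2 -2.4 10.8] [0.5252 0.1424]
7.899 7.905 [ 0.  -2.4 10.8] [0.5252 0.1425]
8.199 8.199 [-0.2 -3.8 10. ] [0.5252 0.1425]
8.499 8.491 [-0.3 -3.8 10.3] [0.5251 0.1424]
8.799 8.784 [ 0.1 -4.   7.9] [0.5252 0.1425]
9.099 9.079 [ 0.  -4.   8.2] [0.5252 0.1425]
9.399 9.376 [ 0.  -3.2  7.2] [0.5253 0.1424]
9.699 9.612 [  1.4 -20.8  -2.2] [0.5254 0.1424]
9.999 9.989 [-2.6  7.  16.3] [0.5253 0.1425]
10.299 10.286 [ 0.9  1.  10.7] [0.5253 0.1426]
10.599 10.572 [ 0.8 -2.3  7. ] [0.5253 0.1425]
10.899 10.874 [ 0.1 -2.2  7.2] [0.5253 0.1425]
11.199 11.176 [ 1.5 -1.7  7.9] [0.5252 0.1423]
11.499 11.482 [ 0.9 -2.7  7.5] [0.5252 0.1423]
clock 42.3667 0.023235524853638348
```

```bash
python3 -c "
from crank import *
run(11.85,.05,.05,pr=1)
stop=lambda T: T[-1][2]<np.median([t[2] for t in T[-9:-2]])-2.2
run(13.3,.05,.05,pr=1,stop=stop)"
```

```text
11.649 11.629 [-0.5 -3.9  8.3] [0.5252 0.1423]
11.699 11.679 [ 1.  -5.2  9.6] [0.5251 0.1423]
11.749 11.729 [-0.8 -4.3  9. ] [0.5252 0.1423]
11.799 11.781 [ 0.7 -4.5  9.7] [0.5251 0.1423]
11.849 11.832 [ 0.4 -3.7  9.4] [0.5251 0.1423]
11.899 11.882 [-0.1 -3.   9.4] [0.5251 0.1423]
clock 43.8667 0.02247893124350078
11.949 11.933 [-0.  -3.7 10. ] [0.5251 0.1423]
11.999 11.985 [ 0.8 -4.2 10.3] [0.5251 0.1423]
12.049 12.036 [-0.2 -4.1 10.6] [0.5251 0.1423]
12.099 12.087 [ 0.2 -4.5  9.2] [0.5251 0.1423]
12.149 12.138 [ 0.9 -4.2 10.6] [0.525  0.1422]
12.199 12.19 [-0.5 -4.2 10.2] [0.5251 0.1422]
12.249 12.24 [ 0.6 -3.9 11.2] [0.525  0.1423]
12.299 12.292 [-0.7 -4.7 11.3] [0.5251 0.1422]
12.349 12.343 [ 1.  -3.7 10.8] [0.525  0.1423]
12.399 12.394 [ 0.1 -4.2 11.5] [0.525  0.1423]
12.449 12.445 [-0.7 -3.4 10.9] [0.525  0.1422]
12.499 12.496 [ 0.3 -3.9 11.1] [0.525  0.1423]
12.549 12.547 [-0.3 -4.8 12. ] [0.525  0.1422]
12.599 12.598 [ 0.8 -4.1 11.3] [0.525  0.1423]
12.649 12.649 [ 1.  -3.7 11.9] [0.5249 0.1423]
12.699 12.7 [-0.6 -3.5 12.2] [0.525  0.1423]
12.749 12.751 [-0.8 -3.4 11.9] [0.525  0.1422]
12.799 12.799 [ 0.5 -5.1 13.1] [0.525  0.1423]
12.849 12.846 [ 0.1 -5.8 13.2] [0.525  0.1423]
12.899 12.893 [ 0.1 -6.8 14.3] [0.525  0.1423]
hit
clock 48.8667 0.023057933913245444
```

The load rises steadily from about 12.77 rad. At 12.89 rad both the angle and the force indicate 16–20 N of clamp force, so I let go here.

```bash
python3 - <<'E'
from h import *
move_gripper(.05)
p=robot.read_ee_pos();robot.movel([p[0],p[1],.2],velocity=.15)
robot.movel([p[0]-.1,p[1]+.22,.23],velocity=.25)
print(robot.read_clock(),robot.read_force())
a=save("scene","scene2")[200:300,190:400,::-1];b=save("top","top2")[150:250,220:430,::-1]
cv2.imwrite("pics/c2.png",cv2.resize(np.vstack([a,b]),None,fx=2.9,fy=2.9))
E
```

```text
51.175 [-0.27129225  0.05369624  1.03784987]
```

View pics/c2.png

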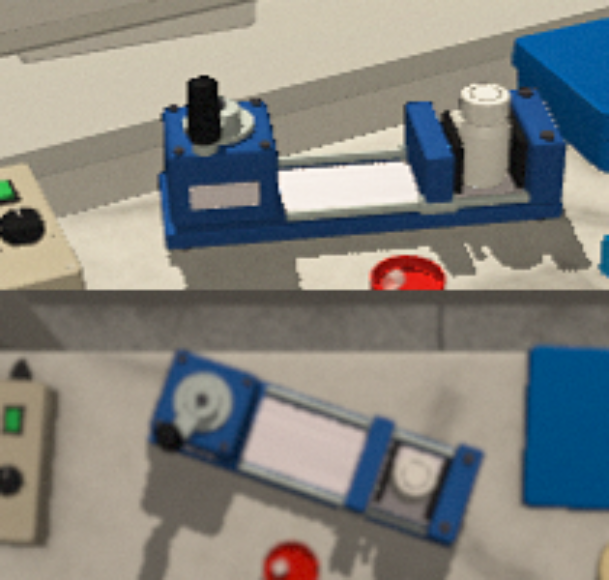

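The bottle stands upright between both rubber faces, at (485,140) in the scene half. The crank is free and the dish hasn't moved.

```bash
python3 -c "
from h import *
print(ticket.job_done())"
```

```text
the job is handed in; nothing more can be done
None
```

The job is handed in, verdict not shown: the 74 mm bottle stands upright in the clamp at an estimated 16–20 N (judged from handle load and crank angle), the crank is let go at about 12.89 rad, the red dish has not visibly moved, and the arm never went near the tape roll.

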